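Stack two synchro rings and present the pair to an inspection camera

ROBOT

A 6-joint arm with a two-finger parallel gripper is mounted at the origin on a cart in front of the work surface, level with it; the furniture and walls round the work are solid. World frame = base frame: x ahead of the robot, y to its left, z up, the work surface at z = 0. Lengths are in m, angles in rad, forces in N, time in s.
With the tool pointing down it reaches from about 0.35 to 0.775 m from the base axis. Payload 5.5 kg.
Tool frame: the origin (TCP) lies midway between the tips of the shut fingers; the grasp point (between the pads) lies grip_point_offset behind it (grip_point_offset is the distance from the TCP to the grasp point, in m); z points along the fingers, y is the direction in which the jaws open and shut (so a half turn about z gives the same grasp; the last joint's range is limited). The gripper opens to 85 mm and grips with 20 to 120 N. Pads are 22 mm wide; open, the fingers measure 114 mm over their backs; the gripper's body (76 mm by 85 mm) begins 54 mm behind the grasp point. The pads swing forward as they close: fully open they stand 13 mm farther back than shut.
Start: joints at [1.027, 0.313, 0.046, 1.304, 0, 1.431], TCP at [0.226, 0.529, 0.231] pointing down, gripper open.
Joint ranges: [-2.76, 2.76], [-0.86, 1.69], [-1.03, 1.26], [-2.2, 2.34], [-1.47, 1.5], [-3.14, 3.14]. Speed limits (rad/s): [2.57, 2.57, 3.14, 3.14, 3.14, 3.14].

INTERFACE

Orientations are given as a unit quaternion [w, x, y, z].
In Python, from workcell import * gives the robot as it stands.
- The arm moves only by the tool send_rows, never from a script. Its argument "series" is one flat list of numbers, 7 for each row, row after row: the shift along the tool's x, y, z in cm, then the turn, a rotation vector about the tool's x, y, z in degrees, then the opening, from 0 (shut) to 1 (fully open). A call has 1 to 10 rows; each row is the pose to reach, as a shift and turn from the pose commanded when the call began, along the tool's axes at that moment; what a row does not reach only later rows make up. A row lasts 1/12 s, in which the tool goes at most 41.7 mm and 7.16 degrees, less where a joint would pass 70% of its speed; a pose out of reach is approached as far as the arm can. A call with a gripper value outside its range is refused whole. The fingers move at their own pace and stop on an object; "newtons" is the grip in N (left out, the last holds). Time passes only in rows, so rows that repeat a pose let the fingers close. It gives the time, the measured TCP pose, the force and the opening at its end, in the units of the state.
- get_state(): the state, without advancing time (a new reading comes with each control period).
- read_camera(name): name is "side" or "top" or "wrist"; returns the picture (420x560x3 uint8, blue, green, red); there is no depth.
- camera_info(name): a dict with "K" (3x3 intrinsics, pixels), "xyz" and "attitude" of the camera in the world. Camera axes: x right, y down, z forward; pixel columns grow to the right and rows downward; lengths in m; the calibration is good to about 2 mm. A picture is of the moment at which its call begins: read the wrist's pose just before it. camera_info takes no time and is no camera call; for the wrist camera it gives the pose at the moment of the call.
- hand_in(): hands the job in, once; it reports no verdict.
Trained networks look in the newest picture that a camera, given by its name, has taken for a name from the list of things; names that differ only in an ending like _2 or _b are one class to them, and where a whole thing is asked for, a point or a joint stands for the part that bears it (a point fixed in the world has none). Each returns a list of dicts, best first, with "p" (0 to 1); they miss things now and then, are a little off and sometimes report something else, mostly with a low value. They report only what shows in the picture. A call takes as long as a camera call.
- silhouettes(camera, label): "pixels" (420x560 bool, what is visible of it) and "box" ([left, top, width, height] in pixels, round what is visible of it).
The state is a dict: "clock": time; "joint_pos": joint angles; "qvel": joint speeds; "tau": joint torques, N m; "tcp_pos": TCP position; "orientation": TCP orientation; "wrist_force": force on the tool from outside, world axes, zero at the start; "ft_torque": the same for the moment, N m; "finger_gap": finger opening in m.
Only numpy, scipy, OpenCV 4.12 (cv2) and the standard library are available. Lean on these libraries where they do the work, as an engineer would, in place of code of your own. Each camera call takes 0.05 s, during which the arm holds its last target. There are 200 camera calls.

TASK

Stack the two brass synchro rings squarely one on the other on the table top, either one on top, and let go of the pile; then pick the pair up together and hold it in the air before the small upward-looking inspection camera, centred on the line of sight, the rings' flat faces square to the leaning lens axis, the lower face about 9 cm from the lens. Finish while still holding the pair there, still and well clear of the camera; never touch the camera, and leave the other parts on the table where they lie.

Things in the scene. Friction and masses are not known exactly. Their poses are not given: they have to be found in the camera images.
- ring_a_centre (a point): plain brass synchro baulk ring with three small lugs, the same as the other one; lies flat, 60 mm outside diameter (60 x 62 over the lugs), nearly 8 mm (7.5 mm) thick, about 60 g. This point is its centre, half-way up (4 mm above its underside); z is the ring's axis. It is grasped from above across its outside (60 mm); the two stacked are 15 mm high and can be gripped together across their outsides; it cannot be gripped by its rim with a finger in the hole
- ring_b_centre (a point): plain brass synchro baulk ring with three small lugs, the same as the other one; lies flat, 60 mm outside diameter (60 x 62 over the lugs), nearly 8 mm (7.5 mm) thick, about 60 g. This point is its centre, half-way up (4 mm above its underside); z is the ring's axis. It is grasped from above across its outside (60 mm); the two stacked are 15 mm high and can be gripped together across their outsides; it cannot be gripped by its rim with a finger in the hole
- lens (a point): centre of the front glass of the inspection camera: a grey barrel, 44 mm in diameter at its black front, held in a yoke on a fixed 84 x 84 x 8 mm steel base plate that stands on the table. z is the line of sight: it points out of the lens, up and leaning 25 degrees from vertical towards the stand's front; y is level. The lens centre is 81 mm above the table, and no part of the camera is more than 95 mm above it. The working point is 90 mm out along z from here
- camera_stand: fixed stand of the inspection camera with the camera it carries; origin at the centre of the base plate's underside, on the table; z up, -x is its front, towards which the barrel leans. The barrel's pivot is 45 mm above the origin, and the lens 40 mm from the pivot along the line of sight
- bearing_sealed_40_centre (a point): bystander: steel ball bearing with dark seals, 42 mm in diameter, 14 mm high, lying flat; its centre
- ring_wheel_centre (a point): bystander: dark steel toothed ring wheel, 85 mm in diameter, 19 mm high, lying flat; its centre
- shift_link_centre (a point): bystander: steel link with two eyes, 19 x 78 x 11 mm, lying along its y; its centre
- ring_a: the ring whose centre is ring_a_centre; origin on its underside, 2 mm off its axis
- ring_b: the ring whose centre is ring_b_centre; origin on its underside, 2 mm off its axis

How it is judged:
On the way:
1. the rings lie squarely on one another on the table top, let go (distance between ring_a_centre and ring_b_centre below 0.009 m and angle between the z axis of ring_a_centre and the z axis of ring_b_centre, either way round below 0.12 rad and height (world z) of each of ring_a_centre, ring_b_centre below 0.02 m and contact force between each of ring_a, ring_b and the fingers below 0.1 N), for 0.2 s.
At the end, for the whole second after the job is handed in: Rings still stacked (axes within 5 mm and 7 degrees, faces touching), held at rest by the fingers alone; both centres within 15 mm of the line of sight in x and y of the lens, the lower face 75 to 105 mm from the lens, the rings' axes within 0.15 rad of the line of sight (distance between ring_a_centre and ring_b_centre below 0.009 m and angle between the z axis of ring_a_centre and the z axis of ring_b_centre, either way round below 0.12 rad and z of ring_a_centre in the frame of lens between 0.079 and 0.117 m and angle between the z axis of each of ring_a_centre, ring_b_centre and the z axis of lens, either way round below 0.15 rad and x of ring_a_centre in the frame of lens between -0.015 and 0.015 m and y of ring_a_centre in the frame of lens between -0.015 and 0.015 m and z of ring_b_centre in the frame of lens between 0.079 and 0.117 m and x of ring_b_centre in the frame of lens between -0.015 and 0.015 m and y of ring_b_centre in the frame of lens between -0.015 and 0.015 m and contact force between any of ring_a, ring_b and the fingers above 0.5 N and contact force between each of ring_a, ring_b and camera_stand below 0.1 N and linear speed of each of ring_a, ring_b below 0.02 m/s); the arm keeps its last pose, push and grip.
It fails at once if the camera or its stand is touched by the robot or a ring (contact force between camera_stand and the arm above 1 N or contact force between camera_stand and the fingers above 1 N or contact force between camera_stand and ring_a above 1 N or contact force between camera_stand and ring_b above 1 N).
It fails at once if a bystander part is moved by more than 20 mm (distance of any of bearing_sealed_40_centre, ring_wheel_centre, shift_link_centre from where it was at the start of the episode above 0.02 m).
It also fails if it takes over 58 s, if anything falls off the work surface, if the arm or the gripper's body presses on something with over 40 N, if the wrist force passes 120 N, or if a joint passes its speed limit or range.

## Working session

There is one attempt and no reset: what is moved stays moved. The work goes in short steps, Python scripts to look and compute and a tool call to move; the robot and the scene stay as the last step left them, time stands still between calls to the robot, and variables do not carry over. Pictures are saved under pics/ and viewed, about 8 in all and at most 12, crops included, and the job is handed in when it is done.

Besides the shell and the picture viewer there is one more tool, called as name(argument=value, ...), one argument or row to a line, values as JSON. send_rows: Moves the arm, as the interface text tells. Its arguments: {"type":"object","properties":{"series":{"type":"array"},"newtons":{"type":"number"}},"required":["series"]}

```bash
ls; mkdir -p pics
python3 - <<'E'
from workcell import *
import cv2,numpy as np
s=get_state();print(s)
try: print(grip_point_offset)
except Exception as e: print(e)
for c in("top","side"):
    im=read_camera(c);cv2.imwrite(f"pics/{c}0.png",im);i=camera_info(c);print(c,i)
    for l in("ring_a","camera_stand","bearing_sealed_40_centre","ring_wheel_centre","shift_link_centre"):
        for d in silhouettes(c,l)[:3]:
            ys,xs=np.nonzero(d["pixels"]);print(l,round(d["p"],2),d["box"],xs.mean().round(1),ys.mean().round(1),len(xs))
E
```

```text
pics
{'clock': 0.0, 'joint_pos': array([1.02737585e+00, 3.14052775e-01, 4.49785408e-02, 1.30361761e+00,
       3.43254514e-05, 1.43118928e+00]), 'qvel': array([-9.25421917e-04,  1.28586850e-03, -7.93888847e-05,  8.45153080e-05,
        7.33968665e-04,  9.88095821e-04]), 'tau': array([ 1.59401818e-03, -4.80626750e+01,  2.98532724e+01,  1.91081723e-02,
       -1.79333369e-04, -2.24368236e-06]), 'tcp_pos': array([0.22566628, 0.52830363, 0.23037891]), 'orientation': array([-3.33589776e-04,  2.00537605e-01,  9.79685547e-01, -8.87278525e-04]), 'wrist_force': array([-0.61303194,  0.06447217,  0.66242311]), 'ft_torque': array([ 0.03132186, -0.05262286, -0.03261746]), 'finger_gap': 0.08535091151410226}
0.0187
top {'K': array([[517.35497659,   0.        , 280.26082846],
       [  0.        , 517.35497659, 211.33519858],
       [  0.        ,   0.        ,   1.        ]]), 'xyz': array([ 0.38492113, -0.27779187,  0.9329825 ]), 'attitude': array([ 0.07256649, -0.70261957,  0.70500137, -0.06350522])}
ring_a 0.68 [231.5, 248.6, 32.5, 33.5] 246.3 266.3 316
ring_a 0.57 [330.4, 262.8, 33.8, 32.0] 348
[... 376 characters left out ...]
 282.73735668],
       [  0.        , 387.3271758 , 209.9281916 ],
       [  0.        ,   0.        ,   1.        ]]), 'xyz': array([ 0.49968046, -1.04074637,  0.47751164]), 'attitude': array([-0.52174799,  0.85242682, -0.02692657,  0.0205553 ])}
ring_a 0.73 [218.5, 261.5, 30.5, 16.8] 233.3 270.1 305
camera_stand 0.71 [299.8, 214.0, 41.5, 47.3] 319.3 240.1 1298
bearing_sealed_40_centre 0.67 [287.7, 198.9, 12.3, 16.0] 293.0 205.9 104
ring_wheel_centre 0.67 [283.6, 273.1, 45.0, 30.0] 307.2 287.2 904
shift_link_centre 0.43 [276.8, 230.2, 4.0, 17.8] 276.4 239.0 103
shift_link_centre 0.42 [305.6, 210.9, 26.4, 32.9] 318.8 225.3 417
shift_link_centre 0.27 [282.4, 275.2, 45.0, 25.4] 306.7 287.5 959
```

Run:
```python
import cv2
a=cv2.imread("pics/top0.png")[110:320,180:460];b=cv2.imread("pics/side0.png")[170:330,180:393]
cv2.imwrite("pics/v1.png",cv2.resize(a,None,fx=2.85,fy=2.85,interpolation=2))
cv2.imwrite("pics/v2.png",cv2.resize(b,None,fx=3.7,fy=3.7,interpolation=2))
```

```text
(no output)
```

View pics/v1.png

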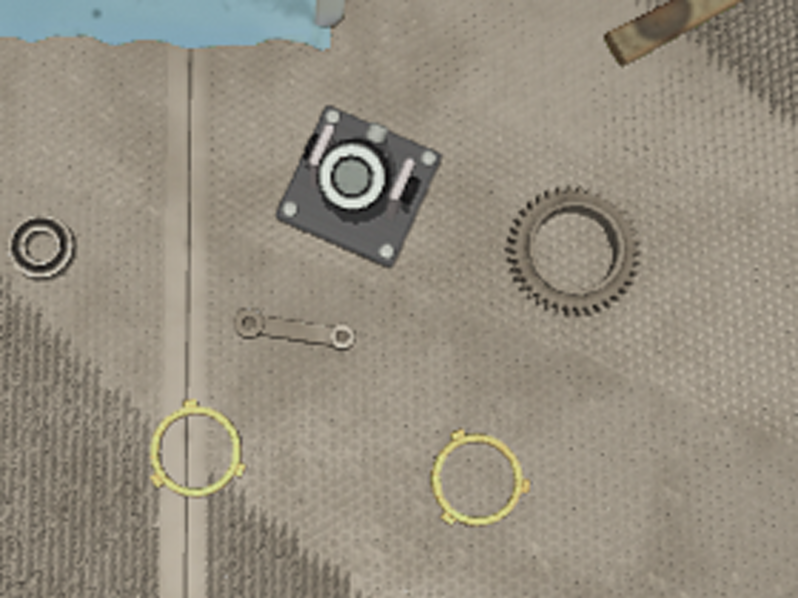

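View pics/v2.png

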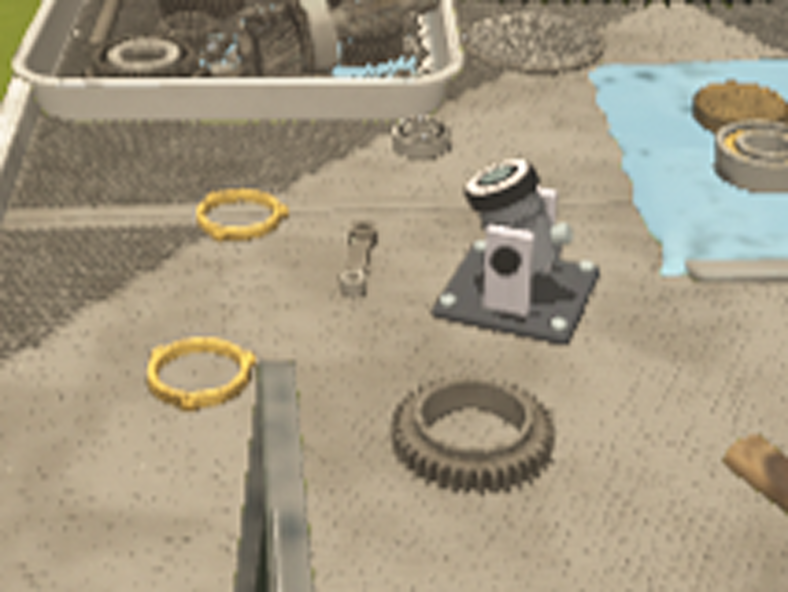

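The top view shows the rings at about pixels (249,268) and (348,278), and the camera stand at (305,175). Its uprights are at left and right, so the barrel leans towards image bottom-left. The link lies between the stand and the rings, and the wheel is at right. Next I compute world positions.

```bash
cat > h.py <<'E'
import numpy as np,cv2
from scipy.spatial.transform import Rotation as R
def rot(q): return R.from_quat([q[1],q[2],q[3],q[0]]).as_matrix()
def plane(i,uv,z):
    d=rot(i["attitude"])@np.linalg.solve(i["K"],[uv[0],uv[1],1.]);return i["xyz"]+d*(z-i["xyz"][2])/d[2]
def proj(i,P):
    p=i["K"]@(rot(i["attitude"]).T@(np.asarray(P)-i["xyz"]));return p[:2]/p[2]
def brass(im):
    h=cv2.cvtColor(im,cv2.COLOR_BGR2HSV);m=cv2.inRange(h,(18,110,110),(36,255,255))
    n,l,s,c=cv2.connectedComponentsWithStats(cv2.morphologyEx(m,cv2.MORPH_CLOSE,np.ones((3,3))))
    return [(l==k) for k in range(1,n) if s[k,4]>100]
def hullc(m):
    ys,xs=np.nonzero(m);h=cv2.convexHull(np.stack([xs,ys],1).astype(np.float32));M=cv2.moments(h);return np.array([M["m10"],M["m01"]])/M["m00"]
E
python3 - <<'E'
from workcell import *
from h import *
for c in("top","side"):
    im=cv2.imread(f"pics/{c}0.png");i=camera_info(c)
    for m in brass(im): print(c,"ring",hullc(m).round(1),m.sum(),plane(i,hullc(m),.00375).round(4))
i=camera_info("top")
cr=lambda x,y:(180+(x+.5)/2.85-.5,110+(y+.5)/2.85-.5)
C=[plane(i,cr(*p),.008) for p in((328,107),(441,156),(392,267),(277,214))]
print(np.round(C,4),np.mean(C,0));
for k in range(4):print(np.linalg.norm(C[k]-C[k-1]),np.degrees(np.arctan2(*(C[k]-C[k-1])[1::-1])))
print("lens top",plane(i,cr(352,177),.081))
s=camera_info("side");cs=(180+503/3.7-.5,170+181/3.7-.5)
# triangulate
A=[];b=[]
for j,uv in((i,cr(352,177)),(s,cs)):
    d=rot(j["attitude"])@np.linalg.solve(j["K"],[*uv,1.]);d/=np.linalg.norm(d);Pm=np.eye(3)-np.outer(d,d);A.append(Pm);b.append(Pm@j["xyz"])
print("tri",np.linalg.lstsq(np.vstack(A),np.hstack(b),rcond=None)[0])
for n,p in(("link1",(249,323)),("link2",(342,337)),("bear",(43,247)),("wheel",(574,250))):print(n,plane(i,cr(*p),.01).round(3))
E
```

```text
top ring [187.3  70.4] 832 [ 0.8453 -0.0865  0.0037]
top ring [230.5  72.1] 243 [ 0.8411 -0.1703  0.0038]
top ring [ 74.4 255. ] 127 [0.4875 0.1068 0.0038]
top ring [289.4 397.1] 19194 [ 0.2425 -0.281   0.0038]
side ring [53.8 87.5] 176 [-0.8866  1.8231  0.0037]
side ring [151.3 196.7] 3034 [ 0.1948 -0.0118  0.0037]
side ring [ 20.3 191.7] 1136 [-0.1947  0.0435  0.0038]
side ring [379.7 199.7] 213 [ 0.8456 -0.0662  0.0037]
side ring [244.4 227.4] 182 [ 0.4647 -0.2049  0.0037]
side ring [ 30.8 340.2] 10695 [ 0.1288 -0.5541  0.0037]
side ring [233.3 270.2] 258 [ 0.4454 -0.3818  0.0037]
side ring [401.4 405.5] 423 [ 0.6869 -0.7054  0.0037]
[[ 0.6873 -0.2934  0.008 ]
 [ 0.6535 -0.3666  0.008 ]
 [ 0.58   -0.3336  0.008 ]
 [ 0.6153 -0.2599  0.008 ]] [ 0.6340249  -0.31336974  0.008     ]
0.07933332272564285 -24.948739504873142
0.08055260996869172 -114.74213013713653
0.0806061950737561 155.8507926095996
0.08168268016031818 64.36765175243676
lens top [ 0.61964425 -0.30617378  0.081     ]
tri [ 0.62184569 -0.30629477  0.07854267]
link1 [ 0.544 -0.242  0.01 ]
link2 [ 0.534 -0.301  0.01 ]
bear [ 0.594 -0.109  0.01 ]
wheel [ 0.59 -0.45  0.01]
```

View pics/side0.png

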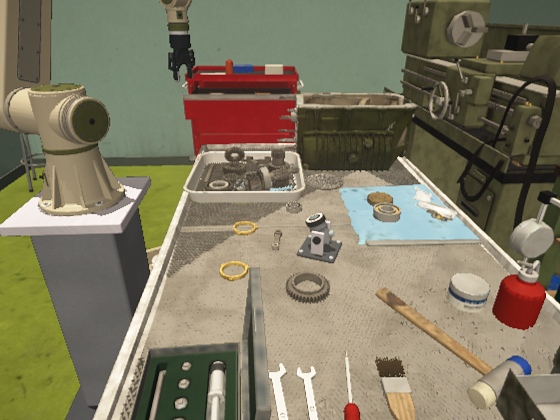

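View pics/top0.png

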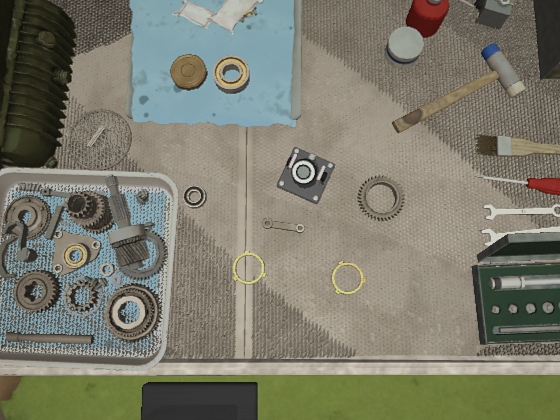

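Run:
```python
from workcell import *
from h import *
s=get_state();w=camera_info("wrist");T=rot(s["orientation"])
print("cam in tool",(T.T@(w["xyz"]-s["tcp_pos"])).round(4),(T.T@rot(w["attitude"])).round(3),w["K"])
i=camera_info("top");cr=lambda x,y:(180+(x+.5)/2.85-.5,110+(y+.5)/2.85-.5)
for c,L in(((196,451),((192,406),(240,470),(157,481))),((478,479),((459,436),(526,487),(449,519)))):
    P=plane(i,cr(*c),.004);print(P,[np.degrees(np.arctan2(*(plane(i,cr(*l),.004)-P)[1::-1])).round() for l in L])
for t in((.42,.2,.25),(.42,-.28,.25)):
    print(T.T@(np.array(t)-s["tcp_pos"])*100)
```

```text
cam in tool [ 0.076  -0.0005 -0.143 ] [[-0.001 -0.955 -0.296]
 [ 1.    -0.001  0.   ]
 [-0.    -0.296  0.955]] [[378.35273438   0.         272.59500505]
 [  0.         378.35273438 209.45111858]
 [  0.           0.           1.        ]]
[ 0.46315042 -0.2087642   0.004     ] [np.float64(6.0), np.float64(-113.0), np.float64(128.0)]
[ 0.44511755 -0.38540787  0.004     ] [np.float64(23.0), np.float64(-100.0), np.float64(143.0)]
[-30.76277191 -22.60956552  -1.86809008]
[-49.62203805 -66.74943478  -1.87278147]
```

send_rows(
  series=[-30.8, -22.6, -1.9, 0, 0, 0, 1, -30.8, -22.6, -1.9, 0, 0, 0, 1, -30.8, -22.6, -1.9, 0, 0, 0, 1, -30.8, -22.6, -1.9, 0, 0, 0, 1, -30.8, -22.6, -1.9, 0, 0, 0, 1, -30.8, -22.6, -1.9, 0, 0, 0, 1, -30.8, -22.6, -1.9, 0, 0, 0, 1, -30.8, -22.6, -1.9, 0, 0, 0, 1, -30.8, -22.6, -1.9, 0, 0, 0, 1, -30.8, -22.6, -1.9, 0, 0, 0, 1],
)

```text
clock: 1.43
tcp_pos: [0.4234, 0.1955, 0.2508]
orientation: [0.001, 0.204, 0.979, -0.0]
wrist_force: [-0.1, 1.1, 0.3]
finger_gap: 0.0855
```

send_rows(
  series=[-18.9, -44.1, 0, 0, 0, 0, 1, -18.9, -44.1, 0, 0, 0, 0, 1, -18.9, -44.1, 0, 0, 0, 0, 1, -18.9, -44.1, 0, 0, 0, 0, 1, -18.9, -44.1, 0, 0, 0, 0, 1, -18.9, -44.1, 0, 0, 0, 0, 1, -18.9, -44.1, 0, 0, 0, 0, 1, -18.9, -44.1, 0, 0, 0, 0, 1, -18.9, -44.1, 0, 0, 0, 0, 1, -18.9, -44.1, 0, 0, 0, 0, 1],
)

```text
clock: 2.27
tcp_pos: [0.4206, -0.2184, 0.2506]
orientation: [0.0, 0.201, 0.98, 0.0]
wrist_force: [1.1, 1.2, -0.1]
finger_gap: 0.0851
```

send_rows(
  series=[-2.4, -5.5, 0, 0, 0, 0, 1, -2.4, -5.5, 0, 0, 0, 0, 1, -2.4, -5.5, 0, 0, 0, 0, 1, -2.4, -5.5, 0, 0, 0, 0, 1],
)

```text
clock: 2.6
tcp_pos: [0.4211, -0.2772, 0.2498]
orientation: [-0.0, 0.202, 0.979, 0.001]
wrist_force: [-0.6, -0.1, -0.5]
finger_gap: 0.0854
```

Run:
```python
from workcell import *
from h import *
s=get_state();w=camera_info("wrist");im=read_camera("wrist");cv2.imwrite("pics/w1.png",im)
print(s["tcp_pos"],s["qvel"].round(3))
for m in brass(im): print("ring",hullc(m).round(1),m.sum(),plane(w,hullc(m),.00375).round(4))
for l in("ring_a","lens","camera_stand"):
    for d in silhouettes("wrist",l)[:3]: print(l,round(d["p"],2),d["box"],hullc(d["pixels"]),plane(w,hullc(d["pixels"]),.00375).round(4))
```

```text
[ 0.42112715 -0.27716826  0.24981393] [ 0.034 -0.026 -0.024  0.01   0.002  0.001]
ring [351.6 178.7] 635 [ 0.4638 -0.2053  0.0037]
ring [191.7 226. ] 602 [ 0.4444 -0.3835  0.0037]
ring_a 0.81 [319.4, 151.0, 58.5, 53.4] [350.29380297 178.28748089] [ 0.4628 -0.2064  0.0037]
ring_a 0.75 [165.5, 196.9, 53.6, 53.8] [191.87178333 225.33250807] [ 0.4438 -0.3829  0.0037]
lens 0.88 [302.7, 342.6, 46.0, 49.8] [323.96847487 370.0139165 ] [ 0.6786 -0.3188  0.0037]
camera_stand 0.84 [280.1, 308.4, 75.5, 87.5] [318.82109511 348.11233837] [ 0.6462 -0.3131  0.0037]
```

View pics/w1.png

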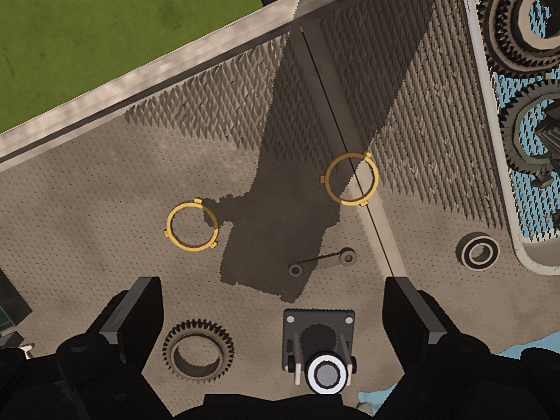

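Ring 1 is at (351,179) with lugs at (371,155), (323,180) and (363,204). Ring 2 is at (192,226) with lugs at (198,201), (167,232) and (214,244). The lens glass is at about (326,373).

Run:
```python
from workcell import *
from h import *
w=camera_info("wrist");s=get_state();T=rot(s["orientation"])
print("lens",plane(w,(326,373),.081))
im=cv2.imread("pics/w1.png")
for m in brass(im):
    c=plane(w,hullc(m),.0055);ys,xs=np.nonzero(m)
    P=np.array([plane(w,p,.0055)-c for p in zip(xs,ys)]);r=np.hypot(P[:,0],P[:,1]);a=np.arctan2(P[:,1],P[:,0])
    k=r>.0315;ph=np.angle(np.exp(3j*a[k]).sum())/3
    print(hullc(m),c,"n",k.sum(),"r pct",np.percentile(r,[2,50,90,99]),"lug phase",np.degrees(ph))
print("tool x ang",np.degrees(np.arctan2(T[1,0],T[0,0])),"y",np.degrees(np.arctan2(T[1,1],T[0,1])),s["joint_pos"].round(3))
```

```text
lens [ 0.61891582 -0.30167773  0.081     ]
[351.60952381 178.67934121] [ 0.46360062 -0.20349398  0.0055    ] n 16 r pct [0.02381068 0.02644548 0.02907904 0.03206351] lug phase 5.674917527153877
[191.65304998 226.0240063 ] [ 0.44504573 -0.38129347  0.0055    ] n 23 r pct [0.0232716  0.02642791 0.02958866 0.03238963] lug phase 22.17881147720477
tool x ang 156.97150806106032 y 66.97150590866448 [-0.738  0.169 -0.095  1.307  0.    -0.336]
```

send_rows(
  series=[-1.2, 8.3, 13, 0, 0, 31.3, 1, -1.2, 8.3, 13, 0, 0, 31.3, 1, -1.2, 8.3, 13, 0, 0, 31.3, 1, -1.2, 8.3, 13, 0, 0, 31.3, 1, -1.2, 8.3, 13, 0, 0, 31.3, 1, -1.2, 8.3, 13, 0, 0, 31.3, 1, -1.2, 8.3, 13, 0, 0, 31.3, 1, -1.2, 8.3, 13, 0, 0, 31.3, 1, -1.2, 8.3, 13, 0, 0, 31.3, 1],
)

```text
clock: 3.55
tcp_pos: [0.4657, -0.2057, 0.1216]
orientation: [0.001, 0.457, 0.889, -0.0]
wrist_force: [0.6, 0.5, 0.2]
finger_gap: 0.085
```

```bash
cat > look.py <<'E'
from workcell import *
from h import *
import sys
def look(name,z=.0055,target=None):
    read_camera("wrist");s=get_state();w=camera_info("wrist");im=read_camera("wrist");cv2.imwrite(f"pics/{name}.png",im);T=rot(s["orientation"])
    print("tcp",s["tcp_pos"].round(4),"jaw",np.degrees(np.arctan2(T[1,1],T[0,1])).round(2),"Tz",T[:,2].round(4),"q",s["joint_pos"].round(3),"gap",round(s["finger_gap"],4),"F",s["wrist_force"].round(1))
    for m in brass(im):
        c=plane(w,hullc(m),z);ys,xs=np.nonzero(m)
        if len(xs)<400: continue
        P=np.array([plane(w,p,z)-c for p in zip(xs,ys)]);r=np.hypot(P[:,0],P[:,1]);a=np.arctan2(P[:,1],P[:,0])
        Q=P[(r<.0305)&(r>.027)][:,:2];cc=cv2.minEnclosingCircle(Q.astype(np.float32)*1000)
        k=r>.0312;ph=np.degrees(np.angle(np.exp(3j*a[k]).sum())/3)
        print("px",hullc(m).round(1),"c",c.round(4),"n",len(r),"r",np.percentile(r,[2,50,98]).round(4),"circ",np.round(cc[0],1),round(cc[1],1),"lug",ph.round(1),"tool cm",(T.T@(c-s["tcp_pos"])*100).round(2))
if __name__=="__main__": look(sys.argv[1],float(sys.argv[2]))
E
python3 look.py w2 .0055
```

```text
tcp [ 0.4656 -0.2058  0.1215] jaw 35.58 Tz [ 0.0021 -0.0013 -1.    ] q [-0.574  0.247 -0.322  0.999  0.     0.376] gap 0.0856 F [0.3 1.7 0.1]
px [269.7 201.1] c [ 0.4628 -0.2061  0.0055] n 1304 r [0.0234 0.0265 0.0318] circ [-0.  0.] 30.5 lug 6.8 tool cm [ 0.16 -0.25 11.6 ]
```

View pics/w2.png

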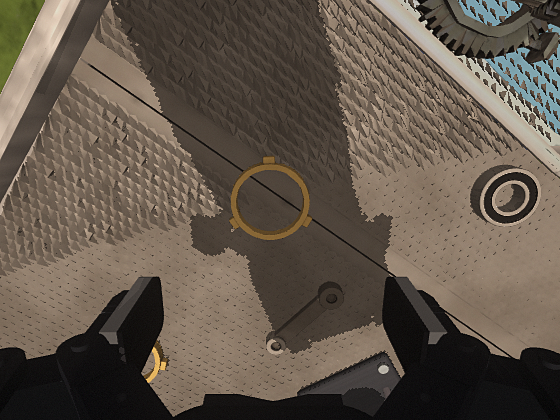

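Ring 1 is at (270,201), about centred between the jaws, with a lug at top in the safe position. Descending.

send_rows(
  series=[0.16, -0.25, 4, 0, 0, 0, 1, 0.16, -0.25, 8, 0, 0, 0, 1, 0.16, -0.25, 11, 0, 0, 0, 1, 0.16, -0.25, 12.3, 0, 0, 0, 1, 0.16, -0.25, 12.3, 0, 0, 0, 1, 0.16, -0.25, 12.3, 0, 0, 0, 1],
)

```text
clock: 4.15
tcp_pos: [0.4616, -0.2054, -0.0028]
orientation: [-0.001, 0.458, 0.889, 0.0]
wrist_force: [0.2, 0.0, 0.9]
finger_gap: 0.0853
```

send_rows(
  series=[0, 0, 0, 0, 0, 0, 0.5, 0, 0, 0, 0, 0, 0, 0.5, 0, 0, 0, 0, 0, 0, 0.5, 0, 0, 0, 0, 0, 0, 0.5, 0, 0, 0, 0, 0, 0, 0.5, 0, 0, 0, 0, 0, 0, 0.5, 0, 0, 0, 0, 0, 0, 0.5, 0, 0, 0, 0, 0, 0, 0.5],
  newtons=40,
)

```text
clock: 4.82
tcp_pos: [0.4635, -0.2063, -0.0003]
orientation: [0.002, 0.457, 0.889, -0.0]
wrist_force: [-1.1, -0.3, 7.0]
finger_gap: 0.0567
```

send_rows(
  series=[0, 0, -3, 0, 0, 0, 0.5, 0, 0, -6, 0, 0, 0, 0.5, 0, 0, -10, 0, 0, 0, 0.5, 0, 0, -10, 0, 0, 0, 0.5, 0, 0, -10, 0, 0, 0, 0.5],
)

```text
clock: 5.23
tcp_pos: [0.4646, -0.2069, 0.1011]
orientation: [0.004, 0.457, 0.889, -0.0]
wrist_force: [-0.1, -0.2, -1.0]
finger_gap: 0.0574
```

```bash
python3 look.py w3 .106
```

```text
tcp [ 0.4631 -0.206   0.0991] jaw 35.57 Tz [ 0.0036 -0.0023 -1.    ] q [-0.577  0.261 -0.363  0.942  0.     0.373] gap 0.0571 F [-0.   0.8 -1.1]
px [272.6 285.6] c [ 0.4618 -0.2051  0.106 ] n 3936 r [0.0226 0.0264 0.0318] circ [ 0. -0.] 30.5 lug 6.7 tool cm [ 0.15 -0.06 -0.69]
```

View pics/w3.png

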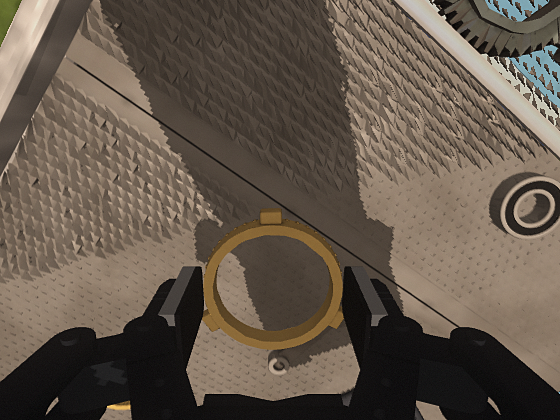

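Ring 1 is held level between the pads, with its centre at about (273,286). Now I move to where ring 2 shows beside it.

send_rows(
  series=[-21, -9.6, 1.9, 0, 0, -15.5, 0.5, -21, -9.6, 1.9, 0, 0, -15.5, 0.5, -21, -9.6, 1.9, 0, 0, -15.5, 0.5, -21, -9.6, 1.9, 0, 0, -15.5, 0.5, -21, -9.6, 1.9, 0, 0, -15.5, 0.5, -21, -9.6, 1.9, 0, 0, -15.5, 0.5, -21, -9.6, 1.9, 0, 0, -15.5, 0.5, -21, -9.6, 1.9, 0, 0, -15.5, 0.5, -21, -9.6, 1.9, 0, 0, -15.5, 0.5],
)

```text
clock: 6.08
tcp_pos: [0.5049, -0.4304, 0.0763]
orientation: [-0.002, 0.333, 0.943, 0.001]
wrist_force: [-0.2, 0.4, 0.0]
finger_gap: 0.0569
```

```bash
python3 look.py w4 .0875; python3 look.py w5 .0055
```

```text
tcp [ 0.5052 -0.4301  0.077 ] jaw 51.1 Tz [-0.002   0.0027 -1.    ] q [-0.826  0.563  0.046  1.057  0.    -0.147] gap 0.0575 F [-0.   0.4  0.2]
px [271.6  88.9] c [ 0.4449 -0.3825  0.0875] n 2270 r [0.0145 0.0164 0.0197] circ [0. 0.] 0.0 lug 0.0 tool cm [ 7.68 -0.08 -1.03]
px [271.7 287.7] c [ 0.5026 -0.4291  0.0875] n 3756 r [0.0228 0.0255 0.0305] circ [ 1.4 -1.1] 29.7 lug 21.2 tool cm [ 0.26 -0.09 -1.05]
tcp [ 0.5058 -0.4302  0.078 ] jaw 51.14 Tz [-8.0e-04  1.2e-03 -1.0e+00] q [-0.826  0.562  0.046  1.057  0.    -0.147] gap 0.0569 F [-0.7  0.4 -0.4]
px [270.9  87.3] c [ 0.4439 -0.382   0.0055] n 2260 r [0.0235 0.0266 0.0321] circ [-0. -0.] 30.5 lug 22.4 tool cm [ 7.83 -0.13  7.26]
px [271.7 287.7] c [ 0.5387 -0.458   0.0055] n 3743 r [0.037  0.0415 0.0494] circ [0. 0.] 0.0 lug 28.1 tool cm [-4.32 -0.11  7.24]
```

send_rows(
  series=[4, 0, 0, 0, 0, -1, 0.5, 7.77, -0.03, 0, 0, 0, -1, 0.5, 7.77, -0.03, 0, 0, 0, -1, 0.5, 7.77, -0.03, 0, 0, 0, -1, 0.5, 7.77, -0.03, 3, 0, 0, -1, 0.5, 7.77, -0.03, 5.2, 0, 0, -1, 0.5, 7.77, -0.03, 6.4, 0, 0, -1, 0.5, 7.77, -0.03, 6.4, 0, 0, -1, 0.5, 7.77, -0.03, 6.4, 0, 0, -1, 0.5],
)

```text
clock: 7.03
tcp_pos: [0.4462, -0.3835, 0.0145]
orientation: [0.0, 0.325, 0.946, -0.0]
wrist_force: [0.1, -1.3, -0.5]
finger_gap: 0.057
```

```bash
python3 look.py w6 .019
python3 - <<'E'
import cv2
cv2.imwrite("pics/w6c.png",cv2.resize(cv2.imread("pics/w6.png")[190:380,150:400],None,fx=3,fy=3))
E
```

```text
tcp [ 0.4466 -0.3841  0.0154] jaw 52.09 Tz [ 0.0015 -0.0015 -1.    ] q [-0.847  0.488 -0.253  0.828  0.    -0.185] gap 0.0569 F [-0.3  0.2 -0.8]
px [272.2 277.5] c [ 0.4434 -0.3825  0.019 ] n 6400 r [0.019  0.0266 0.0344] circ [-0. -0.] 30.5 lug 22.1 tool cm [ 0.35 -0.07 -0.37]
```

View pics/w6c.png

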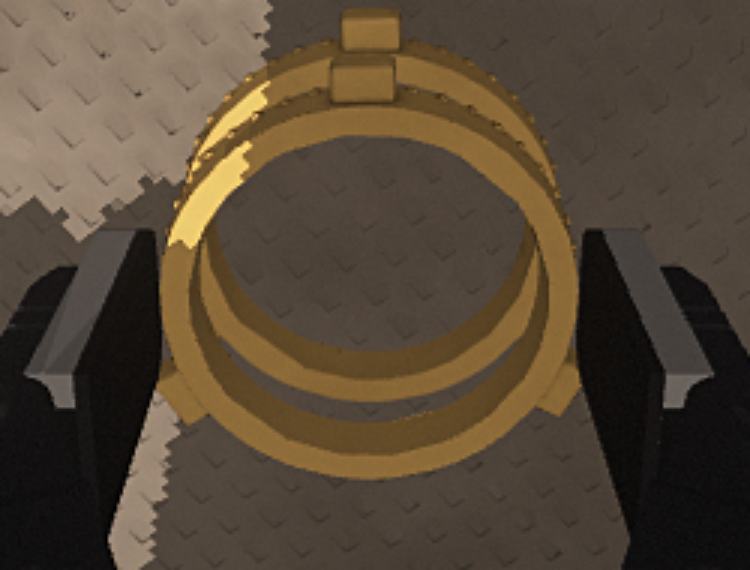

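The held ring sits concentric above ring 2, whose lug shows about 1 mm further in +x. I correct that and lower.

send_rows(
  series=[0.1, 0, 0.2, 0, 0, 0, 0.5, 0.1, 0, 0.4, 0, 0, 0, 0.5, 0.1, 0, 0.6, 0, 0, 0, 0.5, 0.1, 0, 0.6, 0, 0, 0, 0.5, 0.1, 0, 0.6, 0, 0, 0, 0.5],
)

```text
clock: 7.55
tcp_pos: [0.4445, -0.3827, 0.0083]
orientation: [-0.0, 0.325, 0.946, 0.0]
wrist_force: [0.6, -0.1, -0.5]
finger_gap: 0.0573
```

send_rows(
  series=[0, 0, 0.07, 0, 0, 0, 0.5, 0, 0, 0.14, 0, 0, 0, 0.5, 0, 0, 0.14, 0, 0, 0, 0.5],
)

```text
clock: 7.8
tcp_pos: [0.4447, -0.3828, 0.0072]
orientation: [0.0, 0.325, 0.946, -0.0]
wrist_force: [-0.9, 1.1, 2.3]
finger_gap: 0.057
```

```bash
python3 look.py w7 .013
```

```text
tcp [ 0.4447 -0.3828  0.0073] jaw 52.06 Tz [ 4.e-04 -3.e-04 -1.e+00] q [-0.848  0.494 -0.265  0.811  0.    -0.185] gap 0.0571 F [-1.7  1.4  2.9]
px [271.6 282.8] c [ 0.4424 -0.3822  0.013 ] n 4284 r [0.0216 0.0268 0.0326] circ [ 0.1 -0. ] 30.4 lug 21.3 tool cm [ 0.22 -0.09 -0.57]
```

Contact at about 3 N. Releasing, then rising to check.

send_rows(
  series=[0, 0, 0, 0, 0, 0, 1, 0, 0, 0, 0, 0, 0, 1, 0, 0, 0, 0, 0, 0, 1, 0, 0, 0, 0, 0, 0, 1, 0, 0, 0, 0, 0, 0, 1, 0, 0, -3, 0, 0, 0, 1, 0, 0, -6, 0, 0, 0, 1, 0, 0, -6, 0, 0, 0, 1, 0, 0, -6, 0, 0, 0, 1],
)

```text
clock: 8.65
tcp_pos: [0.4459, -0.3841, 0.0689]
orientation: [0.002, 0.325, 0.946, -0.001]
wrist_force: [0.5, 0.3, -1.2]
finger_gap: 0.0855
```

```bash
python3 look.py w8 .013;  python3 - <<'E'
import cv2
cv2.imwrite("pics/w8c.png",cv2.resize(cv2.imread("pics/w8.png")[150:340,150:400],None,fx=3,fy=3))
E
```

```text
tcp [ 0.445  -0.3831  0.0674] jaw 52.07 Tz [ 0.0012 -0.0012 -1.    ] q [-0.848  0.432 -0.197  0.94   0.    -0.185] gap 0.0858 F [ 0.3 -0.3 -0.9]
px [272.3 230.4] c [ 0.4427 -0.3822  0.013 ] n 2265 r [0.0225 0.0266 0.0323] circ [-0.  0.] 30.5 lug 22.3 tool cm [ 0.24 -0.07  5.44]
```

View pics/w8c.png

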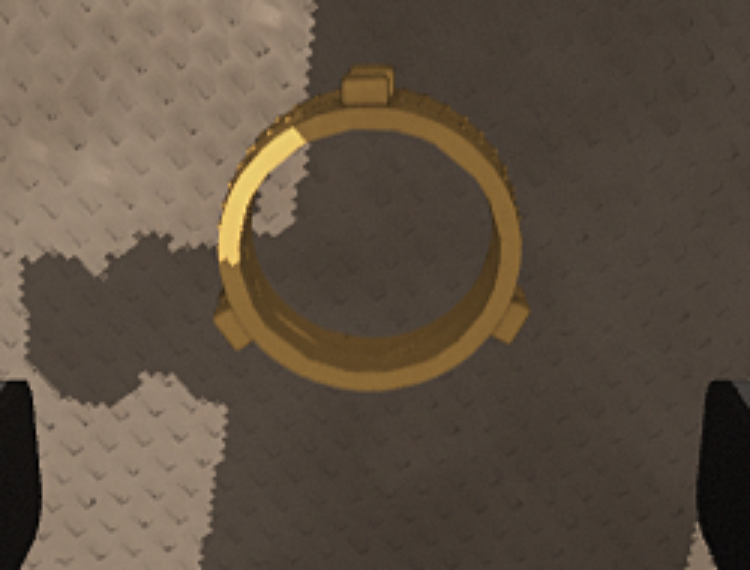

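The pile is square, with lugs coinciding at (368,85) in the crop. Now I grip the pair.

send_rows(
  series=[0, 0, 3, 0, 0, 0, 1, 0, 0, 5.5, 0, 0, 0, 1, 0, 0, 6.75, 0, 0, 0, 1, 0, 0, 6.75, 0, 0, 0, 1, 0, 0, 6.75, 0, 0, 0, 1],
)

```text
clock: 9.17
tcp_pos: [0.4434, -0.3813, -0.0025]
orientation: [-0.002, 0.325, 0.946, 0.001]
wrist_force: [0.1, 0.1, 0.6]
finger_gap: 0.0858
```

send_rows(
  series=[0, 0, 0, 0, 0, 0, 0.5, 0, 0, 0, 0, 0, 0, 0.5, 0, 0, 0, 0, 0, 0, 0.5, 0, 0, 0, 0, 0, 0, 0.5, 0, 0, 0, 0, 0, 0, 0.5, 0, 0, 0, 0, 0, 0, 0.5, 0, 0, 0, 0, 0, 0, 0.5, 0, 0, 0, 0, 0, 0, 0.5],
  newtons=70,
)

```text
clock: 9.83
tcp_pos: [0.4456, -0.3837, 0.0013]
orientation: [0.001, 0.325, 0.946, -0.001]
wrist_force: [0.6, 0.2, 5.8]
finger_gap: 0.0568
```

send_rows(
  series=[0, 0, -2, 0, 0, 0, 0.5, 0, 0, -5, 0, 0, 0, 0.5, 0, 0, -9, 0, 0, 0, 0.5, 0, 0, -13, 0, 0, 0, 0.5, 0, 0, -17, 0, 0, 0, 0.5, 0, 0, -20, 0, 0, 0, 0.5, 0, 0, -20, 0, 0, 0, 0.5, 0, 0, -20, 0, 0, 0, 0.5, 0, 0, -20, 0, 0, 0, 0.5],
)

```text
clock: 10.58
tcp_pos: [0.4444, -0.3824, 0.1991]
orientation: [-0.0, 0.325, 0.946, 0.0]
wrist_force: [-0.3, 0.1, -2.0]
finger_gap: 0.057
```

```bash
python3 look.py w9 .213;  python3 - <<'E'
import cv2
cv2.imwrite("pics/w9c.png",cv2.resize(cv2.imread("pics/w9.png")[190:380,150:400],None,fx=3,fy=3))
E
```

```text
tcp [ 0.444  -0.382   0.1981] jaw 52.06 Tz [-0.0014  0.0017 -1.    ] q [-0.848  0.347  0.012  1.238  0.    -0.185] gap 0.057 F [-0.9 -0.  -1.1]
px [104.6  23.5] c [ 0.3362 -0.3642  0.213 ] n 1558 r [0.0013 0.0063 0.0137] circ [0. 0.] 0.0 lug 0.0 tool cm [ 9.61 -5.22 -1.47]
px [272.2 291. ] c [ 0.4407 -0.3803  0.213 ] n 4168 r [0.022  0.026  0.0313] circ [ 0. -0.] 30.5 lug 22.9 tool cm [ 0.37 -0.07 -1.49]
```

View pics/w9c.png

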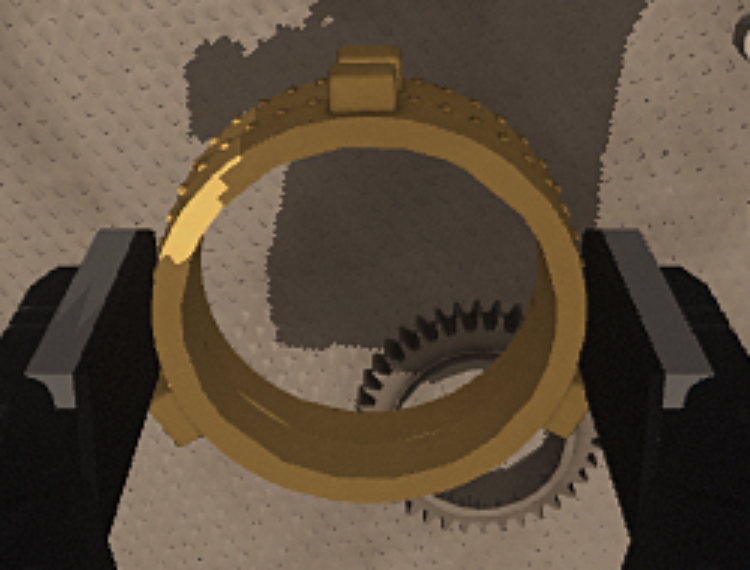

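The pair is held together, lugs aligned at (365,75) in the crop, with no sag. Computing the approach pose.

```bash
cat > fin.py <<'E'
from workcell import *
from h import *
def tgt(L=np.array([.6195,-.305,.081]),az=155.1):
    s=get_state();T=rot(s["orientation"]);t=np.radians(25);a=np.array([np.sin(t)*np.cos(np.radians(az)),np.sin(t)*np.sin(np.radians(az)),np.cos(t)])
    z=T[:,2];v=np.cross(z,-a);rv=v/np.linalg.norm(v)*np.arctan2(np.linalg.norm(v),z@-a) if np.linalg.norm(v)>1e-6 else v
    print("tcp",s["tcp_pos"].round(4),"rot deg tool",np.degrees(T.T@rv).round(2))
    for d in(.05,0): 
        p=L+(.0905+d)*a;print(d,p.round(4),"shift cm",(T.T@(p-s["tcp_pos"])*100).round(2))
    c=s["tcp_pos"]-.007*T[:,2]-L
    print("pile centre along axis",round(c@a,4),"off",np.linalg.norm(c-c@a*a).round(4),"ang",np.arccos(-z@a).round(3),"q",s["joint_pos"].round(2),"gap",s["finger_gap"],"v",abs(s["qvel"]).max())
if __name__=="__main__":tgt()
E
python3 fin.py
```

```text
tcp [ 0.4438 -0.3819  0.1976] rot deg tool [ -5.61 -24.54   0.  ]
0.05 [ 0.5656 -0.28    0.2083] shift cm [-3.34 15.53 -1.08]
0 [ 0.5848 -0.2889  0.163 ] shift cm [-5.42 16.    3.45]
pile centre along axis 0.1657 off 0.1568 ang 0.439 q [-0.85  0.35  0.01  1.24  0.   -0.19] gap 0.05724478859076196 v 0.009911369289422642
```

send_rows(
  series=[-0.8, 3.7, -1, -1.4, -6, 0, 0.5, -1.6, 7.4, -1.1, -2.8, -12, 0, 0.5, -2.4, 11.2, -1.1, -4.2, -18, 0, 0.5, -3.3, 15.5, -1.1, -5.6, -24.5, 0, 0.5, -3.3, 15.5, -1.1, -5.6, -24.5, 0, 0.5, -3.3, 15.5, -1.1, -5.6, -24.5, 0, 0.5, -3.3, 15.5, -1.1, -5.6, -24.5, 0, 0.5, -3.3, 15.5, -1.1, -5.6, -24.5, 0, 0.5],
)

```text
clock: 11.35
tcp_pos: [0.5663, -0.282, 0.2107]
orientation: [0.216, 0.318, 0.923, -0.023]
wrist_force: [0.1, 0.1, -0.8]
finger_gap: 0.0568
```

```bash
python3 fin.py
python3 - <<'E'
from workcell import *
from h import *
w=camera_info("wrist");im=read_camera("wrist");cv2.imwrite("pics/w10.png",im)
for l in("lens","camera_stand"):
    for d in silhouettes("wrist",l)[:2]: print(l,round(d["p"],2),d["box"],hullc(d["pixels"]),plane(w,hullc(d["pixels"]),.081).round(4))
t=read_camera("top");d=silhouettes("top","lens");print([(round(x["p"],2),x["box"]) for x in d[:2]])
s=read_camera("side");cv2.imwrite("pics/s10.png",s)
a=cv2.resize(im,(400,300));b=cv2.resize(s[140:290,220:420],(400,300));cv2.imwrite("pics/c10.png",np.hstack([a,b]))
E
```

```text
tcp [ 0.5663 -0.282   0.2107] rot deg tool [-0.08  0.14  0.  ]
0.05 [ 0.5656 -0.28    0.2083] shift cm [0.25 0.1  0.16]
0 [ 0.5848 -0.2889  0.163 ] shift cm [0.27 0.1  5.16]
pile centre along axis 0.1491 off 0.0027 ang 0.003 q [-0.63  0.1  -0.38  0.66  0.08  0.05] gap 0.05684603467882861 v 0.023149052979821717
lens 0.86 [250.7, 155.1, 52.7, 55.7] [275.31309285 185.24863059] [ 0.6159 -0.3018  0.081 ]
camera_stand 0.57 [215.4, 105.0, 105.2, 108.9] [271.19448436 158.27662037] [ 0.594  -0.2893  0.081 ]
[(0.61, [291.3, 153.3, 28.9, 29.7])]
```

View pics/c10.png

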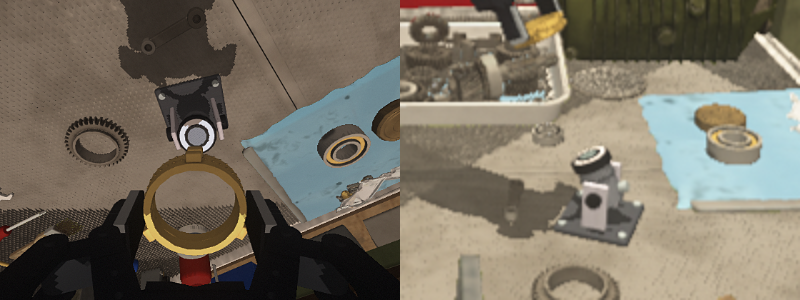

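The lens shows directly below and ahead of the held pair, at (275,185) in the wrist view, and the way is clear. Lowering along the axis.

send_rows(
  series=[0.4, 0.1, 1.5, 0, 0, 0, 0.5, 0.4, 0.1, 3, 0, 0, 0, 0.5, 0.4, 0.1, 4.2, 0, 0, 0, 0.5, 0.4, 0.1, 5, 0, 0, 0, 0.5, 0.4, 0.1, 5.1, 0, 0, 0, 0.5, 0.4, 0.1, 5.1, 0, 0, 0, 0.5, 0.4, 0.1, 5.1, 0, 0, 0, 0.5],
)

```text
clock: 12.23
tcp_pos: [0.5835, -0.2872, 0.1632]
orientation: [0.217, 0.317, 0.923, -0.023]
wrist_force: [-0.1, 0.0, -1.1]
finger_gap: 0.0573
```

```bash
python3 fin.py
python3 - <<'E'
from workcell import *
from h import *
i=camera_info("side");s=read_camera("side");t=read_camera("top");cv2.imwrite("pics/s11.png",s)
st=get_state();T=rot(st["orientation"])
print("proj pile side",proj(i,st["tcp_pos"]-.007*T[:,2]),"lens",proj(i,[.618,-.304,.081]))
for l in("lens","ring_a"):
    for d in silhouettes("side",l)[:3]: print(l,round(d["p"],2),d["box"],hullc(d["pixels"]).round(1))
cv2.imwrite("pics/c11.png",np.hstack([cv2.resize(s[140:290,240:390],(500,500),interpolation=2)]))
E
```

```text
tcp [ 0.5835 -0.2872  0.1632] rot deg tool [-0.04  0.18  0.  ]
0.05 [ 0.5656 -0.28    0.2083] shift cm [-0.2  -0.07 -4.9 ]
0 [ 0.5848 -0.2889  0.163 ] shift cm [-0.18 -0.06  0.1 ]
pile centre along axis 0.0985 off 0.0019 ang 0.003 q [-0.62  0.17 -0.42  0.55  0.08  0.06] gap 0.05732914625967095 v 0.010676541042217469
proj pile side [296.09900501 176.21826769] lens [312.93564342 217.13930265]
lens 0.86 [306.2, 213.6, 25.3, 32.4] [319.6 226.3]
lens 0.33 [284.9, 200.6, 18.5, 13.9] [292.6 205.9]
ring_a 0.65 [290.3, 170.2, 20.7, 10.0] [299.3 172.9]
ring_a 0.56 [292.8, 174.3, 15.0, 8.9] [300.7 178.9]
```

View pics/c11.png

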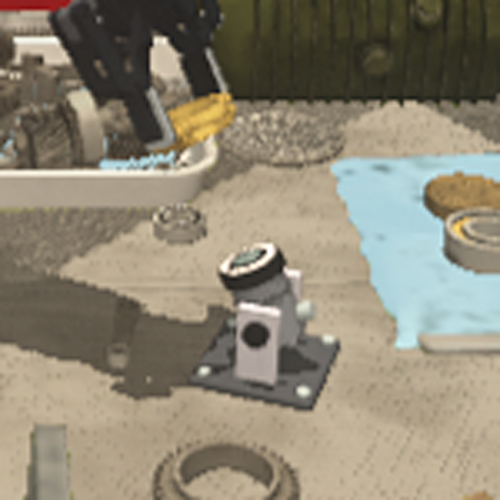

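The side view agrees with prediction: lens at about (315,217), with the pair square above it along the leaning axis and about 9 cm clear. Settling, then handing in.

send_rows(
  series=[0, 0, 0, 0, 0, 0, 0.5, 0, 0, 0, 0, 0, 0, 0.5, 0, 0, 0, 0, 0, 0, 0.5, 0, 0, 0, 0, 0, 0, 0.5],
)

```text
clock: 12.77
tcp_pos: [0.5833, -0.2868, 0.1627]
orientation: [0.216, 0.317, 0.923, -0.023]
wrist_force: [-0.4, -0.5, -0.6]
finger_gap: 0.0573
```

```bash
python3 fin.py; python3 -c "
from workcell import *
print(hand_in())"
```

```text
tcp [ 0.5833 -0.2868  0.1627] rot deg tool [-0.03  0.15  0.  ]
0.05 [ 0.5656 -0.28    0.2083] shift cm [-0.25 -0.08 -4.93]
0 [ 0.5848 -0.2889  0.163 ] shift cm [-0.24 -0.08  0.07]
pile centre along axis 0.0982 off 0.0025 ang 0.003 q [-0.62  0.17 -0.42  0.55  0.08  0.06] gap 0.05725755642415721 v 0.0006473490348746819
the job is handed in; nothing more can be done
None
```

The job is handed in at about 13 s, and `hand_in()` gave no verdict. I placed the left ring on the right ring on the table and let go. A close wrist picture showed the pile square, with the lugs lined up. I then gripped the pair at 70 N and held it in front of the inspection camera.

**Last checks:**
- **Position:** the pile centre was about 98 mm out along the lens axis, so the lower face was about 9 cm from the lens. It was about 2.5 mm off the line of sight.
- **Tilt:** the tool axis was within 0.003 rad of the line of sight, taking the stand's heading from the top picture and the 25 degree lean as given.
- **Stillness and clearance:** the arm was still. The last side picture, taken just before settling, showed the pair clear of the camera, and wrist forces there were about 1 N.

**Disagreements:**
- My estimates of the lens position from different views differed by up to 6 mm.
- The ring's position along the tool's x axis, measured in the wrist camera, was 1–4 mm off the TCP, probably from calibration.
- The gripper read about 57 mm on the 60 mm rings.
- While closing on the rings, the finger tips lightly pressed the table, at about 6–7 N.

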